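Load the ultrasonic cleaner's basket and hold its lid

ROBOT

A 7-joint arm with a two-finger parallel gripper is mounted at the origin on a cart in front of the work surface, level with it; the furniture and walls round the work are solid. World frame = base frame: x ahead of the robot, y to its left, z up, the work surface at z = 0. Lengths are in m, angles in rad, forces in N, time in s.
With the tool pointing down it reaches from about 0.4 to 0.85 m from the base axis. Payload 4.4 kg.
Tool frame: the origin (TCP) lies at the very end of the fingers, on their centre line; the grasp point (between the pads) lies 19 mm behind it; z points along the fingers, y is the line along which they close (so a half turn about z gives the same grasp; the last joint's range is limited). The gripper opens to 94 mm and grips with 3 to 60 N. Pads are 16 mm wide; open, the fingers measure 119 mm over their backs; the gripper's body (75 mm by 177 mm) begins 78 mm behind the grasp point.
Start: joints at [-1.179, 0.628, 0.038, 1.517, -0.027, 0.996, -0.02], TCP at [0.287, 0.583, 0.205] pointing down, gripper open.
Joint ranges: [-3.06, 3.06], [-0.37, 2.12], [-1.25, 1.32], [0.18, 2.47], [-1.1, 4.24], [0.23, 1.98], [-2.94, 2.94]. Speed limits (rad/s): [2.57, 2.57, 3.14, 3.14, 3.14, 3.14, 3.14].

INTERFACE

Orientations are given as a unit quaternion [x, y, z, w].
In Python, from workcell import ctrl gives the robot as it stands. The module is installed in compiled form; this text tells all that it offers.
- The arm moves only by the tool step_arm, never from a script. Its argument "steps" is a list of rows, each a list of 7 numbers: the turn, a rotation vector about the world's x, y, z in degrees, then the shift along the world's x, y, z in mm, then the opening, from 0 (shut) to 1 (fully open). In form: [[rx, ry, rz, x, y, z, grip], ...]. A call has 1 to 10 rows; each row is the pose to reach, as a shift and turn from the pose commanded when the call began; what a row does not reach only later rows make up. A row lasts 1/12 s, in which the tool goes at most 41.7 mm and 7.16 degrees, less where a joint would pass 70% of its speed; a pose out of reach is approached as far as the arm can. A call with a gripper value outside its range is refused whole. The fingers move at their own pace and stop on an object; "force" is the grip in N (left out, the last holds). Time passes only in rows, so rows that repeat a pose let the fingers close. It gives the time, the measured TCP pose, the force, the opening and the grip force at its end, in the units of the state.
- ctrl.sense(): the state, without advancing time (a new reading comes with each control period).
- ctrl.grab_frame(name): name is "scene" or "top" or "wrist"; returns (picture, depth): 384x512x3 uint8, red, green, blue; 384x512 float32, m along the optical axis (not along the pixel's ray), 0 where there is no reading.
- ctrl.camera_model(name): a dict with "fx", "fy", "cx", "cy" (pixels), "extrinsics" (4x4, takes a point from camera to world coordinates). Camera axes: x right, y down, z forward; pixel columns grow to the right and rows downward; lengths in m; the calibration is good to about 2 mm. A picture is of the moment at which its call begins: read the wrist's pose just before it. camera_model takes no time and is no camera call; for the wrist camera it gives the pose at the moment of the call.
- ctrl.finish_job(): hands the job in; it is judged then, once.
Trained networks look in the newest picture that a camera, given by its name, has taken for a name from the list of things; names that differ only in an ending like _2 or _b are one class to them, and where a whole thing is asked for, a point or a joint stands for the part that bears it (a point fixed in the world has none). Each returns a list of dicts, best first, with "confidence" (0 to 1); they miss things now and then, are a little off and sometimes report something else, mostly with a low value. They report only what shows in the picture. A call takes as long as a camera call.
- ctrl.recognise(camera, thing): "box" ([centre column, centre row, width, height] in pixels, round what is visible of it).
- ctrl.masks_of(camera, thing): "region" (384x512 bool, what is visible of it) and "box" ([centre column, centre row, width, height] in pixels, round what is visible of it).
- ctrl.mark_of(camera, thing): "uv" ([column, row] in pixels: a listed point, or the origin of a listed thing).
The state is a dict: "clock": time; "joint_positions": joint angles; "qvel": joint speeds; "joint_torque": joint torques, N m; "position": TCP position; "orientation": TCP orientation; "ft_force": force on the tool from outside, world axes, zero at the start; "moment": the same for the moment, N m; "width": finger opening in m; "grip_force": force on a finger pad.
Only numpy, scipy, OpenCV 4.12 (cv2) and the standard library are available. Lean on these libraries where they do the work, as an engineer would, in place of code of your own. Each camera call takes 0.05 s, during which the arm holds its last target. There are 200 camera calls.

TASK

Tip the three heat sinks out of the metal scoop into the wire basket and set the empty scoop back down flat on the bench. Then lift the lid of the ultrasonic cleaner and hold it open at about 60 degrees: it has no stay and drops shut if you let go, so finish while still holding it there, and I will lower the basket in. Leave the basket where it stands and do not disturb the other things on the bench.

Things in the scene. Friction and masses are not known exactly. Their poses are not given: they have to be found in the camera images.
- scoop: Loose open-fronted scoop of bare sheet metal, 160 g. Pan 130 (x) x 100 mm (y), floor 2 mm thick, back wall 24 mm high at x = -65, side walls 2 mm thick, 24 mm high falling to 6 mm at the front, no wall at the front (+x), where parts slide out. Origin: centre of the underside, z up. Its handle points roughly to the robot at the start; the heat sinks lie in it. Handle: see scoop_grip.
- scoop_grip (a point): Middle of the scoop's black grip, at (-99, 0, 61) mm in the scoop's frame, axes as the scoop's. The handle is a straight bar that rises backwards from the back wall at 55 degrees above the level, along (-0.574, 0, 0.819); the grip extends 35 mm each way along it, 26 mm wide (y), 14 mm thick.
- scoop_lip (a point): Middle of the open front edge of the scoop's floor: at (65, 0, 2) mm in the scoop's frame; same axes as the scoop.
- sink_a: One of three alike black finned heat sinks, 30 x 42 x 22 mm, 60 g, loose in the scoop at the start. Origin: centre of its underside; x across its 30 mm, y along its 42 mm, z up. Dry friction on the scoop is about 0.6 (0.5 to 0.75): it slides once the floor is tipped by some 27 to 37 degrees.
- sink_b: One of three alike black finned heat sinks, 30 x 42 x 22 mm, 60 g, loose in the scoop at the start. Origin: centre of its underside; x across its 30 mm, y along its 42 mm, z up. Dry friction on the scoop is about 0.6 (0.5 to 0.75): it slides once the floor is tipped by some 27 to 37 degrees.
- sink_c: One of three alike black finned heat sinks, 30 x 42 x 22 mm, 60 g, loose in the scoop at the start. Origin: centre of its underside; x across its 30 mm, y along its 42 mm, z up. Dry friction on the scoop is about 0.6 (0.5 to 0.75): it slides once the floor is tipped by some 27 to 37 degrees.
- basket: The cleaner's wire basket, loose, 300 g, 130 (x) x 165 mm (y) outside, walls and floor 4 mm, rim 55 mm high. A wire loop stands up on each short end (y = +-81 to +-90 mm, x -30 to 30 mm, 86 mm high); the long sides (x = +-65 mm) are free to pour over. Origin: centre of its underside, z up; its -x side looks roughly towards the robot.
- cleaner: Ultrasonic cleaner fixed to the bench: steel case 185 mm deep (x), 230 mm wide (y), rim 135 mm high, open tank inside, black panel with two knobs on its front (-x), which looks roughly towards the robot. Origin: centre of its underside, z up. Contact with the lid counts as contact with it.
- lid (a joint): Angle of the cleaner's lid in rad: 0 shut, 1.05 = 60 degrees, stop at 1.4 (80 degrees). A flat 3 mm steel lid of 450 g, hinged along the back (+x) edge; its front rises and swings back as it opens. It turns freely and falls shut from every angle.
- lid_handle (a point): Middle of the lid's handle: round black bar, 11 mm thick, 90 mm long, parallel to the hinge, on two posts at its ends; its centre 38 mm above the lid's top face and 178 mm above the bench when shut, so fingers pass under it. When shut it is 146 mm in front of the hinge line and 41 mm above it; the lid's front edge is 42 mm farther forward. Axes as the cleaner's, turning with the lid.
- lid_hinge (a point): Middle of the hinge line of the lid, at (88, 0, 137) mm in the cleaner's frame, same axes; the line runs along y and the lid opens by a positive turn about +y.
- control_board: Bystander: green circuit board with wires, 77 x 116 x 37 mm, behind the work. Origin: centre of its underside.
- flux_jar: Bystander: small round screw-top jar, 31 mm wide, 26 mm high, at the back. Origin: centre of its underside.
- multimeter_1: Bystander: hand multimeter lying on its back, 138 x 68 x 40 mm, far left. Origin: centre of its underside.
- isoprop: Bystander: small bottle with a spout, 49 mm wide, 134 mm tall, at the back. Origin: centre of its underside.
- pliers: Bystander: small pliers lying flat, 42 x 143 x 11 mm, near the front edge. Origin: centre of its underside.
- tape: Bystander: roll of black tape lying flat, 60 mm wide, 19 mm high, behind the work. Origin: centre of its underside.

How it is judged:
By the outcome, as a careful person would: the job done as asked, in the order asked, and still so for the second after the job is handed in, while the arm keeps its last pose, push and grip.
It also fails if it takes over 61 s, if anything falls off the work surface, if the arm or the gripper's body presses on something with over 40 N, if the wrist force passes 120 N, or if a joint passes its speed limit or range.

## Working session

There is one attempt and no reset: what is moved stays moved. The work goes in short steps, Python scripts to look and compute and a tool call to move; the robot and the scene stay as the last step left them, time stands still between calls to the robot, and variables do not carry over. Pictures are saved under pics/ and viewed, at most 13 in all, crops included, and the job is handed in when it is done.

Besides the shell and the picture viewer there is one more tool, called after "Request:" in YAML: its name, and indented under it one key for each argument. step_arm: Moves the arm, as the interface text tells. Its arguments: {"type":"object","properties":{"steps":{"type":"array"},"force":{"type":"number"}},"required":["steps"]}

```bash
mkdir -p pics; cat > h.py <<'E'
import numpy as np, cv2
from workcell import ctrl
from scipy.spatial.transform import Rotation as R
def cloud(name,d):
    m=ctrl.camera_model(name);v,u=np.mgrid[0:384,0:512]
    P=np.stack([(u-m['cx'])/m['fx']*d,(v-m['cy'])/m['fy']*d,d],-1)
    E=np.array(m['extrinsics']);return P@E[:3,:3].T+E[:3,3]
def proj(name,p):
    m=ctrl.camera_model(name);E=np.array(m['extrinsics']);q=E[:3,:3].T@(np.array(p)-E[:3,3])
    return np.array([m['fx']*q[0]/q[2]+m['cx'],m['fy']*q[1]/q[2]+m['cy']])
def save(name,im):cv2.imwrite('pics/'+name+'.png',cv2.cvtColor(im,cv2.COLOR_RGB2BGR))
E
python3 - <<'E'
from h import *
ims=[]
for c in ['scene','top']:
    im,d=ctrl.grab_frame(c);P=cloud(c,d);save(c+'0',im);ims.append(im);np.save(c+'0.npy',P)
    print(c,np.round(np.array(ctrl.camera_model(c)['extrinsics'])[:3,3],3))
    for t in ['scoop','basket','cleaner','lid','sink_a','pliers','tape','control_board','isoprop','flux_jar','multimeter_1']:
        for r in ctrl.masks_of(c,t)[:3]:
            if r['confidence']<.3: continue
            m=r['region']&(P[...,2]>-.01)&(d>0);q=P[m]
            if len(q)<5: continue
            print(t,round(r['confidence'],2),np.round(r['box']),np.round(np.percentile(q,[1,50,99],axis=0),3).tolist(),
              np.round(cv2.minAreaRect(q[:,:2].astype(np.float32)*1000)[0:3:1][0]),cv2.minAreaRect(q[:,:2].astype(np.float32)*1000)[1:])
    for t in ['scoop','scoop_grip','scoop_lip','basket','lid_handle','lid_hinge','cleaner']:
        for r in ctrl.mark_of(c,t)[:1]:
            u,v=np.round(r['uv']).astype(int);print('mark',t,round(r['confidence'],2),u,v,np.round(P[min(max(v,0),383),min(max(u,0),511)],3))
print(ctrl.sense())
E
```

```text
scene [-0.387 -0.395  1.112]
scoop 0.9 [195. 197.  35.  23.] [[0.434, 0.302, -0.005], [0.553, 0.342, 0.006], [0.619, 0.405, 0.091]] [528. 364.] ((125.60124206542969, 196.05189514160156), 86.77959442138672)
scoop 0.46 [301. 183.  15.  28.] [[0.772, -0.038, 0.001], [0.782, -0.019, 0.065], [0.807, 0.007, 0.116]] [789. -16.] ((45.51066207885742, 36.91571807861328), 75.13433074951172)
scoop 0.38 [332. 208.   8.  10.] [[0.751, -0.175, -0.0], [0.76, -0.162, 0.022], [0.778, -0.149, 0.029]] [ 764. -162.] ((25.40837287902832, 26.810977935791016), 58.16701889038086)
basket 0.96 [268. 210.  53.  46.] [[0.548, -0.029, -0.006], [0.583, 0.057, 0.012], [0.693, 0.156, 0.084]] [637.  70.] ((200.79647827148438, 182.37831115722656), 89.17686462402344)
basket 0.55 [354. 240.  92.  66.] [[0.405, -0.43, 0.13], [0.517, -0.307, 0.141], [0.657, -0.172, 0.182]] [ 608. -289.] ((331.42889404296875, 318.5650939941406), 59.94718933105469)
cleaner 0.76 [354. 254.  89.  83.] [[0.401, -0.441, 0.014], [0.49, -0.313, 0.139], [0.648, -0.168, 0.181]] [ 593. -322.] ((264.88446044921875, 371.8857727050781), 73.468772888183
[... 5008 characters left out ...]
int_positions': array([-1.17881546,  0.62841477,  0.03851747,  1.51738779, -0.02697505,
        0.99628088, -0.02001552]), 'qvel': array([ 0.00140185,  0.00035416,  0.00062947,  0.00057271, -0.00133912,
       -0.00189511, -0.00133962]), 'joint_torque': array([ 2.67188389e-04, -5.49582374e+01,  1.14317302e+00, -1.86937863e+01,
       -5.23387128e-02,  1.57128362e-02,  2.12357492e-05]), 'position': array([0.28727586, 0.58310147, 0.20547309]), 'orientation': array([2.26916920e-01, 9.73914119e-01, 1.41581730e-05, 6.35976357e-07]), 'ft_force': array([-0.38477631,  0.1052365 ,  0.04059665]), 'moment': array([ 0.0051468 , -0.01432233, -0.02351073]), 'grip_force': 0.0, 'width': 0.09369391143802965}
```

View pics/scene0.png

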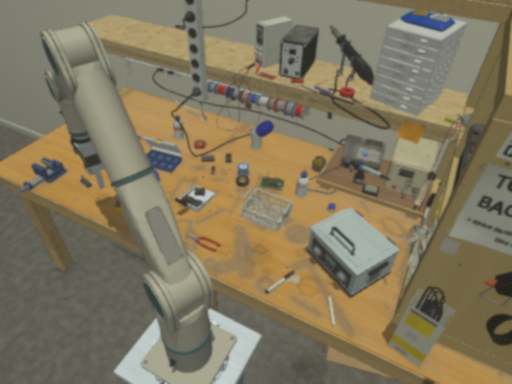

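View pics/top0.png

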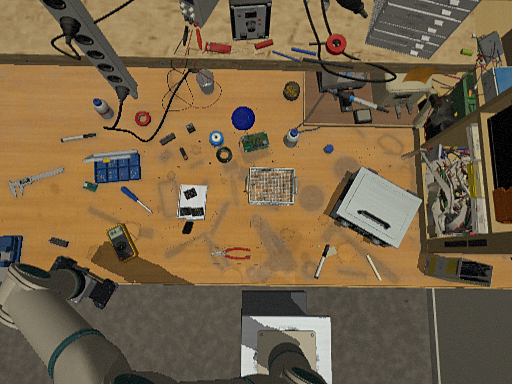

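```bash
python3 - <<'E'
from h import *
im=cv2.cvtColor(cv2.imread('pics/top0.png'),cv2.COLOR_BGR2RGB);P=np.load('top0.npy')
def rect(m,l):
    q=(P[m][:,:2]*1000).astype(np.float32);r=cv2.minAreaRect(q);print(l,len(q),np.round(r[0]),np.round(r[1]),round(r[2],1),'medz',np.round(np.median(P[m][:,2]),4))
    return q
X,Y,Z=P[...,0],P[...,1],P[...,2]
big=lambda m:(lambda n,L,s,c:L==1+np.argmax(s[1:,4]))(*cv2.connectedComponentsWithStats(m.astype(np.uint8)))
lid=big((Z>.125)&(Z<.2)&(X>.35)&(X<.72)&(Y<-.1)&(Y>-.5)); rect(lid,'lid')
m=lid&(Z>.165);q=rect(m,'handle')
v=np.linalg.svd(q-q.mean(0))[2][0];print('handle dir',np.degrees(np.arctan2(v[1],v[0])),q.mean(0))
w=big((im.min(-1)>150)&(X>.48)&(X<.65)&(Y>.27)&(Y<.43)); w=cv2.morphologyEx(w.astype(np.uint8),cv2.MORPH_CLOSE,np.ones((9,9)))>0; q=rect(w,'pan')
g=big((im.max(-1)<60)&(X>.40)&(X<.5)&(Y>.3)&(Y<.4)); rect(g,'grip');print(np.round(P[g].mean(0),3))
b=(im.max(-1)<70)&w;rect(b,'sinks')
mm=(Z>.03)&(Z<.07)&(X>.5)&(X<.74)&(Y>-.08)&(Y<.18);rect(mm,'rim')
c1=cv2.resize(im[170:240,160:310],None,fx=5,fy=5,interpolation=cv2.INTER_CUBIC);save('crop1',c1)
E
```

```text
lid 3908 [ 537. -304.] [235. 198.] 60.4 medz 0.1422
handle 110 [ 488. -277.] [106.  11.] 61.0 medz 0.1822
handle dir -119.76065 [ 488.52188 -274.2911 ]
pan 593 [515. 250.] [368. 116.] 57.5 medz 0.003
grip 93 [456. 356.] [25. 43.] 88.4 medz 0.0752
[0.456 0.354 0.072]
sinks 84 [589. 368.] [36. 54.] 26.0 medz 0.0183
rim 251 [619.  58.] [168. 131.] 89.0 medz 0.0539
```

View pics/crop1.png

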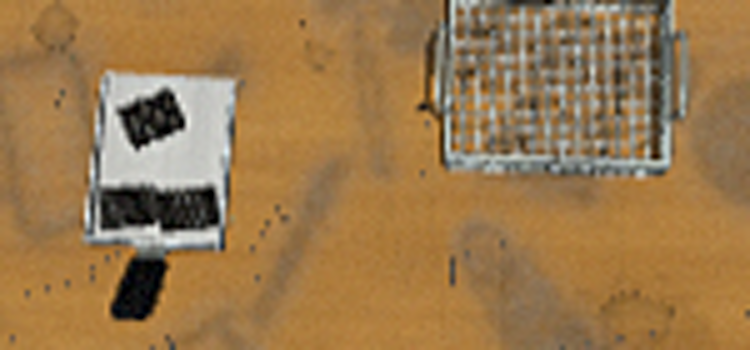

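```bash
python3 - <<'E'
from h import *
from scipy.optimize import least_squares
def tr(x,p): 
    c,s=np.cos(x[2]),np.sin(x[2]);return [x[0]+c*p[0]-s*p[1],x[1]+s*p[0]+c*p[1],p[2]]
mod=[(.065,.05,.006),(.065,-.05,.006),(-.065,-.05,.024),(-.065,.05,.024),(-.099,0,.065)]
pix=np.array([(103,75),(237,82),(222,247),(88,242),(140,288)])/5+[160,170]-.4
f=lambda x:np.concatenate([proj('top',tr(x,m))-p for m,p in zip(mod,pix)])
r=least_squares(f,[.55,.35,0]);print('scoop',np.round(r.x,4),np.degrees(r.x[2]),np.round(f(r.x),1))
print('grip',tr(r.x,(-.099,0,.061)),'lip',tr(r.x,(.065,0,.002)))
mod=[(-.065,.0825,.055),(-.065,-.0825,.055)];pix=np.array([(446,165),(668,165)])/5+[160,170]-.4
r=least_squares(f,[.62,.05,0]);print('basket',r.x,np.round(f(r.x),1))
# what step: tool approach, axis along bar
E
```

```text
scoop [ 0.5558  0.3511 -0.0233] -1.3339421774372735 [ 0.2 -0.2 -0.1 -0.5  0.1  0.3 -0.4  0.3  0.2  0.1]
grip [np.float64(0.45683446898714963), np.float64(0.35345219149781004), 0.061] lip [np.float64(0.6207900239800764), np.float64(0.34963434040572056), 0.002]
basket [0.61625509 0.06055059 0.01713097] [-0.6 -0.   0.6 -0. ]
```

Request:
step_arm:
  steps:
    - [-8.7, -39.4, 23.9, 118, -230, -82, 1]
    - [-8.7, -39.4, 23.9, 118, -230, -82, 1]
    - [-8.7, -39.4, 23.9, 118, -230, -82, 1]
    - [-8.7, -39.4, 23.9, 118, -230, -82, 1]
    - [-8.7, -39.4, 23.9, 118, -230, -82, 1]
    - [-8.7, -39.4, 23.9, 118, -230, -82, 1]
    - [-8.7, -39.4, 23.9, 118, -230, -82, 1]
    - [-8.7, -39.4, 23.9, 118, -230, -82, 1]
    - [-8.7, -39.4, 23.9, 118, -230, -82, 1]
    - [-8.7, -39.4, 23.9, 118, -230, -82, 1]
  force: 60

```text
clock: 2.73
position: [0.4102, 0.3602, 0.1363]
orientation: [0.034, 0.941, -0.01, 0.337]
ft_force: [0.7, -0.0, 0.4]
width: 0.0938
grip_force: 0.0
```

```bash
cat >> h.py <<'E'
def st():
    s=ctrl.sense();M=R.from_quat(s['orientation']).as_matrix()
    print('t',round(s['clock'],2),'tcp',np.round(s['position']*1000,1),'z',np.round(M[:,2],3),'y',np.round(M[:,1],3),'q',np.round(s['joint_positions'],2),'F',np.round(s['ft_force'],1),'w',round(s['width']*1000,1),'g',round(s['grip_force'],1))
    return s,M
E
python3 - <<'E'
from h import *
st()
im,d=ctrl.grab_frame('wrist');P=cloud('wrist',d);save('w1',im)
for t in ['scoop_grip','scoop_lip','scoop']:
    for r in ctrl.mark_of('wrist',t)[:1]:
        u,v=np.clip(np.round(r['uv']).astype(int),0,[511,383]);print(t,round(r['confidence'],2),u,v,np.round(P[v,u],3))
print('model grip px',proj('wrist',(.457,.3535,.061)),proj('wrist',(.6208,.3496,.002)))
st()
E
```

```text
t 2.73 tcp [410.2 360.2 136.3] z [ 0.633 -0.041 -0.773] y [0.07  0.998 0.004] q [-1.58  0.68  0.55  2.3   1.58  0.31 -1.22] F [ 0.7 -0.   0.4] w 93.8 g 0.0
scoop_grip 0.97 254 182 [0.438 0.354 0.075]
scoop_lip 0.67 261 215 [0.579 0.352 0.023]
scoop 0.59 260 187 [0.433 0.359 0.083]
model grip px [252.68841908 181.00547703] [259.84937749 216.1737819 ]
t 2.93 tcp [410.1 360.  136.3] z [ 0.632 -0.043 -0.774] y [0.072 0.997 0.004] q [-1.57  0.68  0.55  2.3   1.57  0.31 -1.21] F [-0.4  0.8  0.4] w 93.9 g 0.0
```

View pics/w1.png

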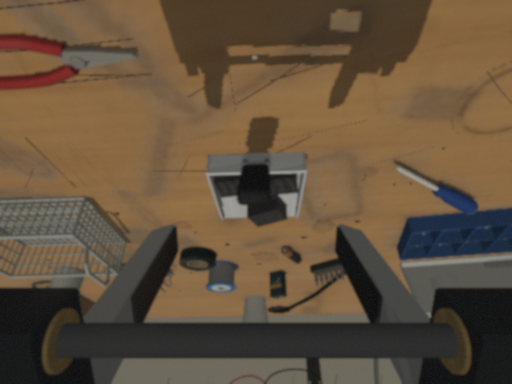

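Request:
step_arm:
  steps:
    - [0, 0, 1.5, 12, -5, -16, 1]
    - [0, 0, 2.8, 24, -7, -33, 1]
    - [0, 0, 2.8, 36, -7, -52, 1]
    - [0, 0, 2.8, 48, -7, -72, 1]
    - [0, 0, 2.8, 59, -7, -90, 1]
    - [0, 0, 2.8, 59, -7, -90, 1]
    - [0, 0, 2.8, 59, -7, -90, 1]

```text
clock: 3.52
position: [0.47, 0.3521, 0.0462]
orientation: [0.013, 0.942, -0.003, 0.337]
ft_force: [-0.3, 0.5, 1.2]
width: 0.094
grip_force: 0.0
```

```bash
python3 -c "
from h import *
st()"
```

```text
t 3.52 tcp [470.  352.1  46.2] z [ 0.634 -0.014 -0.773] y [0.026 1.    0.003] q [-1.24  0.84  0.27  2.29  2.17  0.5  -1.71] F [-0.3  0.5  1.2] w 94.0 g 0.0
```

Request:
step_arm:
  steps:
    - [0, 0, 0, 0, 1, 0, 0]
    - [0, 0, 0, 0, 1, 0, 0]
    - [0, 0, 0, 0, 1, 0, 0]
    - [0, 0, 0, 0, 1, 0, 0]
    - [0, 0, 0, 0, 1, 0, 0]
    - [0, 0, 0, 0, 1, 0, 0]
    - [0, 0, 0, 0, 1, 0, 0]
    - [0, 0, 0, 0, 1, 0, 0]
  force: 60

```text
clock: 4.18
position: [0.4691, 0.3537, 0.0463]
orientation: [0.011, 0.942, -0.002, 0.337]
ft_force: [-0.7, -0.4, -0.6]
width: 0.0442
grip_force: 0.0
```

Request:
step_arm:
  steps:
    - [0, 0, 0, 0, 0, 0, 0]
    - [0, 0, 0, 0, 0, 0, 0]
    - [0, 0, 0, 0, 0, 0, 0]
    - [0, 0, 0, 0, 0, 0, 0]
    - [0, 0, 0, 0, 0, 0, 0]
    - [0, 0, 0, 0, 0, 0, 0]
  force: 60

```text
clock: 4.68
position: [0.4691, 0.354, 0.0462]
orientation: [0.011, 0.942, -0.002, 0.337]
ft_force: [0.7, 2.0, 0.4]
width: 0.0257
grip_force: 60.0
```

Request:
step_arm:
  steps:
    - [0, 0, 0, 0, 0, 5, 0]
    - [0, -2, 0, 0, 0, 15, 0]
    - [0, -4, 0, 0, 0, 27, 0]
    - [0, -4, 0, 0, 0, 40, 0]
    - [0, -4, 0, 0, 0, 55, 0]
    - [0, -4, 0, 0, 0, 65, 0]
    - [0, -4, 0, 0, 0, 70, 0]

```text
clock: 5.27
position: [0.4684, 0.3533, 0.1167]
orientation: [0.012, 0.93, -0.002, 0.368]
ft_force: [-0.6, -0.6, -3.5]
width: 0.0256
grip_force: 60.0
```

```bash
python3 - <<'E'
from h import *
st()
im,d=ctrl.grab_frame('wrist');P=cloud('wrist',d);save('w2',im[120:300,150:370].repeat(3,0).repeat(3,1))
for t in ['scoop_lip','sink_a']:
    for r in ctrl.mark_of('wrist',t)[:3]:
        u,v=np.clip(np.round(r['uv']).astype(int),0,[511,383]);print(t,round(r['confidence'],2),u,v,np.round(P[v,u],3))
E
```

```text
t 5.27 tcp [468.4 353.3 116.7] z [ 0.685 -0.012 -0.729] y [0.023 1.    0.006] q [-1.38  0.73  0.41  2.31  2.03  0.45 -1.57] F [-0.6 -0.6 -3.5] w 25.6 g 60.0
```

View pics/w2.png

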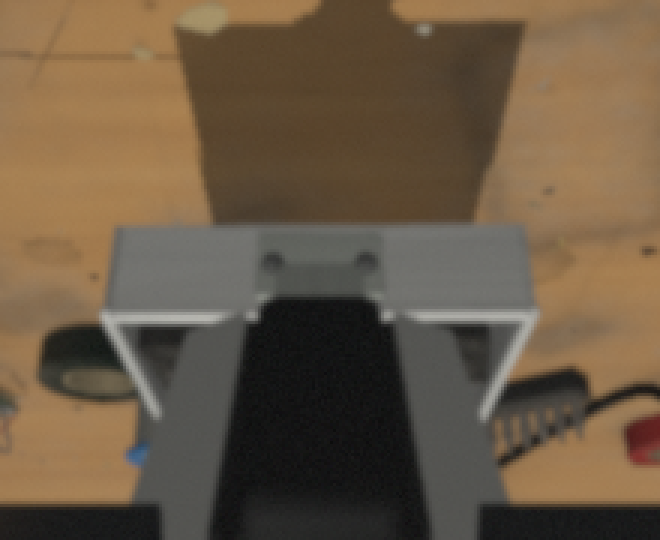

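Request:
step_arm:
  steps:
    - [0, 0, 0, 0, -3, 10, 0]
    - [0, 0, 0, 0, -12, 25, 0]
    - [0, 0, 0, 0, -27, 40, 0]
    - [0, 0, 0, 1, -48, 52, 0]
    - [0, 0, 0, 1, -72, 58, 0]
    - [0, 0, 0, 2, -98, 60, 0]
    - [0, 0, 0, 2, -124, 60, 0]
    - [0, 0, 0, 2, -150, 60, 0]
    - [0, 0, 0, 2, -174, 60, 0]
    - [0, 0, 0, 2, -198, 60, 0]

```text
clock: 6.25
position: [0.4722, 0.2542, 0.1295]
orientation: [-0.021, 0.932, -0.025, 0.361]
ft_force: [-0.9, 0.4, -5.7]
width: 0.0258
grip_force: 60.0
```

Request:
step_arm:
  steps:
    - [0, 0, 0, 0, -22, 0, 0]
    - [0, 0, 0, 0, -44, 0, 0]
    - [0, 0, 0, 0, -62, 0, 0]
    - [0, 0, 0, 0, -77, 0, 0]
    - [0, 0, 0, 0, -88, 0, 0]
    - [0, 0, 0, 0, -94, 0, 0]
    - [0, 0, 0, 0, -96, 0, 0]
    - [0, 0, 0, 0, -96, 0, 0]

```text
clock: 6.92
position: [0.5084, 0.1838, 0.1415]
orientation: [-0.014, 0.937, -0.037, 0.346]
ft_force: [0.4, 0.3, -4.5]
width: 0.0261
grip_force: 60.0
```

```bash
python3 - <<'E'
from h import *
st()
im,d=ctrl.grab_frame('scene');P=cloud('scene',d)
save('s2',cv2.resize(im[150:270,180:330],None,fx=5,fy=5,interpolation=cv2.INTER_CUBIC))
E
```

```text
t 6.92 tcp [508.4 183.8 141.5] z [ 0.65  -0.06  -0.758] y [-0.001  0.997 -0.079] q [ 0.01  0.9  -1.25  2.47  1.81  1.43 -0.86] F [ 0.4  0.3 -4.5] w 26.1 g 60.0
```

View pics/s2.png

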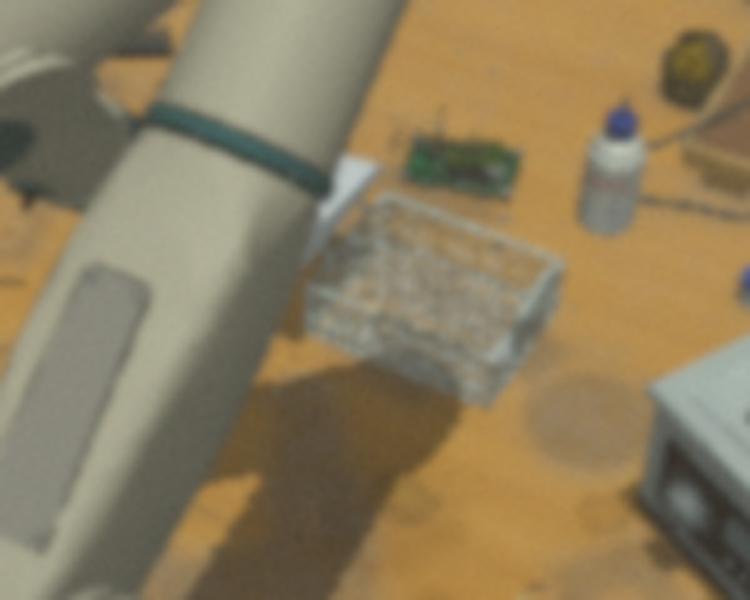

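```bash
cat > kin.py <<'E'
import numpy as np, itertools
from scipy.spatial.transform import Rotation as R
from scipy.optimize import least_squares
def rz(a): return R.from_euler('z',a).as_matrix()
def ry(a): return R.from_euler('y',a).as_matrix()
def fk(q,p,s):
    o1,h,L1,L2,Lt,ax,bx,c,o7,bx0=p
    M=rz(s[0]*q[0]+o1);t=np.array([0,0,h])+M@[bx0,0,0]
    M=M@ry(q[1]);M=M@rz(s[1]*q[2]);t=t+M@[ax,0,L1]
    M=M@ry(q[3]);t=t+M@[bx,0,0];M=M@rz(s[2]*q[4]);t=t+M@[0,0,L2]
    M=M@ry(q[5]);t=t+M@[c,0,0];M=M@rz(s[3]*q[6]+o7);t=t+M@[0,0,Lt]
    return t,M
E
cat > fit.py <<'E'
from kin import *; from h import ctrl
s=ctrl.sense()
D=[([-1.17881546,.62841477,.03851747,1.51738779,-.02697505,.99628088,-.02001552],[.28727586,.58310147,.20547309],[.226916,.973914,0,0]),
([-1.57,.68,.55,2.3,1.57,.31,-1.21],[.4101,.36,.1363],None,[.632,-.043,-.774],[.072,.997,.004]),
([-1.24,.84,.27,2.29,2.17,.5,-1.71],[.470,.3521,.0462],None,[.634,-.014,-.773],[.026,1,.003]),
([-1.38,.73,.41,2.31,2.03,.45,-1.57],[.4684,.3533,.1167],None,[.685,-.012,-.729],[.023,1,.006]),
(s['joint_positions'],s['position'],s['orientation'])]
T=[]
for d in D:
    if d[2] is not None:
        M=R.from_quat(d[2]).as_matrix();T.append((d[0],np.array(d[1]),M[:,2],M[:,1]))
    else: T.append((d[0],np.array(d[1]),np.array(d[3]),np.array(d[4])))
def res(p,sg):
    r=[]
    for q,t,z,y in T:
        a,M=fk(q,p,sg);r+=[*(a-t),*.3*(M[:,2]-z),*.3*(M[:,1]-y)]
    return np.array(r)
best=[]
for sg in itertools.product([1,-1],repeat=4):
  for o1 in np.arange(0,6.28,1.05):
   for o7 in [0,1.57,3.14,-1.57]:
    r=least_squares(res,[o1,.3,.4,.4,.3,0,0,0,o7,0],args=(sg,),max_nfev=60)
    best.append((r.cost,sg,r.x))
best.sort(key=lambda b:b[0])
for b in best[:4]: print(b[0],b[1],np.round(b[2],3))
b=best[0];print(np.round(res(b[2],b[1]).reshape(-1,9),3))
np.savez('kin.npz',p=b[2],s=b[1])
E
python3 fit.py
```

```text
0.00037915619370585963 (-1, -1, -1, -1) [-2.300e-02  3.310e-01  5.720e-01  3.980e-01  3.810e-01 -1.000e-02
 -6.000e-03  1.100e-02 -4.732e+00 -4.000e-03]
0.0003791561937058597 (-1, -1, -1, -1) [-0.023  0.331  0.572  0.398  0.381 -0.01  -0.006  0.011  1.551 -0.004]
0.0003791561937058602 (-1, -1, -1, -1) [ 6.260e+00  3.310e-01  5.720e-01  3.980e-01  3.810e-01 -1.000e-02
 -6.000e-03  1.100e-02  7.834e+00 -4.000e-03]
0.00037915619370586034 (-1, -1, -1, -1) [ 6.260e+00  3.310e-01  5.720e-01  3.980e-01  3.810e-01 -1.000e-02
 -6.000e-03  1.100e-02  1.551e+00 -4.000e-03]
[[-0.012  0.006  0.002  0.     0.     0.     0.001 -0.     0.   ]
 [-0.002 -0.009 -0.007 -0.001 -0.007  0.     0.006 -0.    -0.005]
 [-0.001  0.003 -0.003 -0.    -0.005 -0.     0.003 -0.    -0.005]
 [-0.003  0.001 -0.002 -0.    -0.005  0.     0.003 -0.    -0.004]
 [ 0.006  0.002  0.01  -0.    -0.005  0.     0.002 -0.    -0.004]]
```

```bash
cat > fit2.py <<'E'
from kin import *; import fit as F
E
cat > kin2.py <<'E'
from kin import *
lo=np.array([-3.06,-.37,-1.25,.18,-1.1,.23,-2.94]);hi=np.array([3.06,2.12,1.32,2.47,4.24,1.98,2.94])
def fk2(q,p):
    h,L1,L2,Lt,y0,y1,y2,y3,c,o1,o7,ax,bx=p
    M=rz(-q[0]+o1);t=np.array([0,0,h])+M@[0,y0,0];M=M@ry(q[1])@rz(-q[2]);t=t+M@[ax,y1,L1]
    M=M@ry(q[3])@rz(-q[4]);t=t+M@[bx,y2,L2];M=M@ry(q[5]);t=t+M@[c,y3,0];M=M@rz(-q[6]+o7);return t+M@[0,0,Lt],M
def tgt(x,y,z,theta,yaw=-1.3): # tool pose, a=39.4-theta
    a=np.radians(39.4-theta);Q=rz(np.radians(yaw));M=np.array([[-np.cos(a),0,np.sin(a)],[0,1,0],[-np.sin(a),0,-np.cos(a)]])
    return np.array([x,y,z])/1000,Q@M
def ik(q0,T,p,w=.01):
    def f(q):
        t,M=fk2(q,p);return np.r_[(t-T[0])*10,R.from_matrix(M.T@T[1]).as_rotvec()*3,w*(q-q0)]
    r=least_squares(f,np.clip(q0,lo+1e-4,hi-1e-4),bounds=(lo,hi));t,M=fk2(r.x,p)
    return r.x,np.linalg.norm(t-T[0])*1000,np.degrees(np.linalg.norm(R.from_matrix(M.T@T[1]).as_rotvec()))
E
sed -i '/^best=/,$d' fit.py
python3 - <<'E'
from kin2 import *; import fit
def res(p):
    r=[]
    for i,(q,t,z,y) in enumerate(fit.T):
        a,M=fk2(q,p);k=4 if i in(0,4) else 1;r+=list(k*np.r_[(a-t),.3*(M[:,2]-z),.3*(M[:,1]-y)])
    return np.r_[r,.01*np.array(p[4:9]),.1*p[9],.1*(p[10]-1.571),.01*p[11],.01*p[12]]
r=least_squares(res,[.331,.572,.398,.381,0,0,0,0,0,0,1.57,0,0]);p=r.x
print(r.cost,np.round(p,3));print(np.round(res(p)[:45].reshape(-1,9),4)[:,:3]);np.save('p.npy',p)
q=np.array(fit.T[4][0])
for g in [(508,184,200,0),(500,184,280,5),(495,150,290,10),(490,100,290,10),(490,62,290,10),(485,62,230,15),(483,62,185,20),(492,62,172,30),(512,62,188,40),(534,62,201,50),(555,62,210,58)]:
    q,e,a=ik(q,tgt(*g),p);print(g,round(e,1),round(a,1),np.round(q,2))
E
```

```text
1.904615460655099e-05 [ 3.190e-01  5.590e-01  3.700e-01  3.610e-01 -1.200e-02 -2.200e-02
  3.000e-03  3.000e-03  7.000e-03  1.000e-03  1.572e+00  1.800e-02
 -7.000e-03]
[[ 0.0003  0.0001 -0.0003]
 [-0.0005 -0.0016 -0.002 ]
 [ 0.0011 -0.0006  0.0007]
 [-0.0014  0.0014  0.0017]
 [ 0.      0.      0.0002]]
(508, 184, 200, 0) 0.0 0.0 [ 0.12  0.68 -1.25  2.42  1.72  1.16 -0.77]
(500, 184, 280, 5) 0.0 0.0 [ 0.29  0.4  -1.25  2.25  1.33  0.86 -0.31]
(495, 150, 290, 10) 0.0 0.0 [ 0.45  0.33 -1.25  2.2   1.11  0.75  0.  ]
(490, 100, 290, 10) 0.0 0.0 [ 0.62  0.27 -1.25  2.25  1.06  0.62  0.14]
(490, 62, 290, 10) 0.0 0.0 [ 0.75  0.24 -1.25  2.27  1.01  0.53  0.28]
(485, 62, 230, 15) 0.0 0.0 [ 0.59  0.38 -1.13  2.3   1.16  0.58  0.11]
(483, 62, 185, 20) 0.0 0.0 [ 0.51  0.49 -1.08  2.29  1.19  0.63  0.09]
(492, 62, 172, 30) 0.0 0.0 [ 0.55  0.63 -1.15  2.12  0.96  0.83  0.37]
(512, 62, 188, 40) 0.0 0.0 [ 0.54  0.74 -1.19  1.88  0.77  1.09  0.58]
(534, 62, 201, 50) 0.0 0.0 [ 0.48  0.84 -1.17  1.64  0.67  1.35  0.72]
(555, 62, 210, 58) 0.0 0.0 [ 0.41  0.92 -1.14  1.43  0.61  1.55  0.8 ]
```

```bash
cat >> kin2.py <<'E'
def delta(*goals):
    from h import ctrl
    s=ctrl.sense();M=R.from_quat(s['orientation'])
    for g in goals:
        T=tgt(*g);print(g,'rot',np.round(np.degrees((R.from_matrix(T[1])*M.inv()).as_rotvec()),1),'shift',np.round((T[0]-s['position'])*1000,0))
E
python3 - <<'E'
from kin2 import *
delta((508,184,200,2),(500,180,280,8),(490,62,290,10))
E
```

```text
(508, 184, 200, 2) rot [ 4.5  3.1 -1.6] shift [-0. -2. 58.]
(500, 180, 280, 8) rot [ 4.6  9.1 -1.9] shift [ -8.  -6. 138.]
(490, 62, 290, 10) rot [ 4.6 11.1 -1.9] shift [ -18. -124.  148.]
```

Request:
step_arm:
  steps:
    - [0.5, 0.5, 0, 0, 0, 6, 0]
    - [1.5, 1.2, -0.5, 0, -1, 22, 0]
    - [3, 2, -1, 0, -1, 42, 0]
    - [4, 3.5, -1.6, -1, -2, 64, 0]
    - [4.5, 5, -1.6, -3, -3, 86, 0]
    - [4.6, 6.5, -1.9, -5, -4, 106, 0]
    - [4.6, 8, -1.9, -7, -5, 124, 0]
    - [4.6, 9, -1.9, -8, -6, 136, 0]
    - [4.6, 9, -1.9, -8, -6, 138, 0]
    - [4.6, 9, -1.9, -8, -6, 138, 0]

```text
clock: 7.8
position: [0.4997, 0.1813, 0.2812]
orientation: [0.01, 0.962, -0.003, 0.273]
ft_force: [0.4, 0.6, -3.6]
width: 0.0256
grip_force: 60.0
```

```bash
python3 - <<'E'
from kin2 import *; from h import st
st();delta((490,62,290,10))
E
```

```text
t 7.8 tcp [499.7 181.3 281.2] z [ 0.526 -0.011 -0.85 ] y [ 0.02  1.   -0.  ] q [ 0.32  0.37 -1.23  2.22  1.23  0.81 -0.19] F [ 0.4  0.6 -3.6] w 25.6 g 60.0
(490, 62, 290, 10) rot [ 0.1  2.3 -0.1] shift [ -10. -119.    9.]
```

Request:
step_arm:
  steps:
    - [0, 0.3, 0, -1, -4, 1, 0]
    - [0, 0.6, 0, -2, -14, 3, 0]
    - [0, 1, 0, -3, -29, 5, 0]
    - [0, 1.4, 0, -5, -48, 7, 0]
    - [0, 1.8, 0, -6, -68, 9, 0]
    - [0, 2.2, 0, -8, -88, 9, 0]
    - [0, 2.2, 0, -9, -104, 9, 0]
    - [0, 2.2, 0, -10, -115, 9, 0]
    - [0, 2.2, 0, -10, -120, 9, 0]
    - [0, 2.2, 0, -10, -120, 9, 0]

```text
clock: 8.63
position: [0.4887, 0.0588, 0.2877]
orientation: [0.011, 0.968, -0.004, 0.252]
ft_force: [-1.0, 0.3, -4.6]
width: 0.0257
grip_force: 60.0
```

```bash
python3 - <<'E'
from kin2 import *; from h import *
st();delta((485,62,230,15),(483,62,185,20),(486,62,175,24),(489,62,173,27),(492,62,172,30))
im,d=ctrl.grab_frame('top')
a=im[150:230,210:330];save('t3',cv2.resize(a,None,fx=5,fy=5,interpolation=cv2.INTER_CUBIC))
E
```

```text
t 8.63 tcp [488.7  58.8 287.7] z [ 0.487 -0.013 -0.873] y [ 0.023  1.    -0.002] q [ 0.77  0.22 -1.23  2.28  0.98  0.51  0.33] F [-1.   0.3 -4.6] w 25.7 g 60.0
(485, 62, 230, 15) rot [0.2 4.8 0. ] shift [ -4.   3. -58.]
(483, 62, 185, 20) rot [0.3 9.8 0. ] shift [  -6.    3. -103.]
(486, 62, 175, 24) rot [ 0.4 13.8  0. ] shift [  -3.    3. -113.]
(489, 62, 173, 27) rot [ 0.5 16.8  0. ] shift [   0.    3. -115.]
(492, 62, 172, 30) rot [ 0.5 19.8  0. ] shift [   3.    3. -116.]
```

View pics/t3.png

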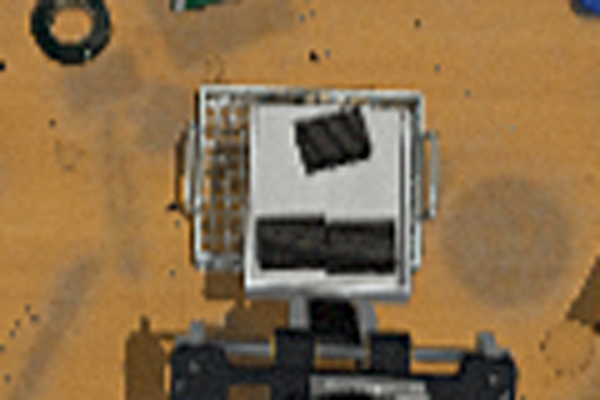

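Request:
step_arm:
  steps:
    - [0, 0.5, 0, 0, 0, -6, 0]
    - [0, 1, 0, -1, 1, -18, 0]
    - [0, 2, 0, -2, 1, -34, 0]
    - [0, 3, 0, -3, 1, -50, 0]
    - [0, 4.5, 0, -4, 1, -64, 0]
    - [0, 6, 0, -5, 1, -77, 0]
    - [0, 7.5, 0, -6, 1, -88, 0]
    - [0, 9, 0, -6, 1, -97, 0]
    - [0, 9.8, 0, -6, 1, -102, 0]
    - [0, 9.8, 0, -6, 1, -103, 0]

```text
clock: 9.52
position: [0.4844, 0.0629, 0.1852]
orientation: [0.01, 0.986, -0.003, 0.169]
ft_force: [-0.8, -0.7, -3.6]
width: 0.0253
grip_force: 60.0
```

```bash
python3 - <<'E'
from kin2 import *; from h import *
st();delta((486,60,175,24),(489,60,173,27),(492,60,172,30),(497,60,175,33),(502,60,179,36),(512,60,188,40),(534,60,201,50))
E
```

```text
t 9.52 tcp [484.4  62.9 185.2] z [ 0.333 -0.009 -0.943] y [ 0.02   1.    -0.002] q [ 0.51  0.48 -1.05  2.28  1.17  0.61  0.12] F [-0.8 -0.7 -3.6] w 25.3 g 60.0
(486, 60, 175, 24) rot [ 0.2  4.1 -0.2] shift [  2.  -3. -10.]
(489, 60, 173, 27) rot [ 0.3  7.1 -0.2] shift [  5.  -3. -12.]
(492, 60, 172, 30) rot [ 0.3 10.1 -0.2] shift [  8.  -3. -13.]
(497, 60, 175, 33) rot [ 0.4 13.1 -0.2] shift [ 13.  -3. -10.]
(502, 60, 179, 36) rot [ 0.5 16.1 -0.2] shift [18. -3. -6.]
(512, 60, 188, 40) rot [ 0.5 20.1 -0.2] shift [28. -3.  3.]
(534, 60, 201, 50) rot [ 0.8 30.1 -0.2] shift [50. -3. 16.]
```

Request:
step_arm:
  steps:
    - [0, 2, 0, 1, 0, -5, 0]
    - [0.2, 4, -0.2, 2, -1, -10, 0]
    - [0.2, 5.5, -0.2, 3, -2, -11, 0]
    - [0.3, 7, -0.2, 5, -3, -12, 0]
    - [0.3, 8, -0.2, 6, -3, -12, 0]
    - [0.3, 9, -0.2, 7, -3, -13, 0]
    - [0.3, 10, -0.2, 8, -3, -13, 0]
    - [0.3, 11, -0.2, 10, -3, -12, 0]
    - [0.4, 12, -0.2, 11, -3, -11, 0]
    - [0.4, 13, -0.2, 13, -3, -10, 0]

```text
clock: 10.35
position: [0.4971, 0.0585, 0.1764]
orientation: [0.012, 0.998, -0.002, 0.057]
ft_force: [0.2, 0.4, -4.0]
width: 0.0256
grip_force: 60.0
```

Request:
step_arm:
  steps:
    - [0, 0.5, 0, 1, 0, 1, 0]
    - [0, 1, 0, 2, 0, 1, 0]
    - [0, 1.5, 0, 3, 0, 2, 0]
    - [0, 2, 0, 4, 0, 3, 0]
    - [0, 2.5, 0, 5, 0, 4, 0]
    - [0, 3, 0, 6, 0, 4, 0]
    - [0, 4, 0, 8, 0, 6, 0]
    - [0, 5, 0, 10, 0, 8, 0]
    - [0, 6, 0, 13, 0, 11, 0]
    - [0, 7, 0, 15, 0, 13, 0]

```text
clock: 11.18
position: [0.5128, 0.0586, 0.1898]
orientation: [0.012, 1.0, -0.002, -0.004]
ft_force: [-1.0, 0.1, -1.7]
width: 0.0256
grip_force: 60.0
```

Request:
step_arm:
  steps:
    - [0, 1, 0, 2, 0, 1, 0]
    - [0, 2, 0, 4, 0, 2, 0]
    - [0, 3, 0, 6, 0, 4, 0]
    - [0, 4, 0, 8, 0, 5, 0]
    - [0, 5, 0, 11, 0, 7, 0]
    - [0, 6, 0, 13, 0, 8, 0]
    - [0, 7, 0, 15, 0, 9, 0]
    - [0, 8, 0, 18, 0, 11, 0]
    - [0, 9, 0, 20, 0, 12, 0]
    - [0, 10, 0, 22, 0, 13, 0]

```text
clock: 12.02
position: [0.5346, 0.0585, 0.2025]
orientation: [0.012, 0.996, -0.003, -0.091]
ft_force: [-0.0, 0.2, -2.3]
width: 0.026
grip_force: 60.0
```

```bash
python3 - <<'E'
from kin2 import *; from h import *
st()
im,d=ctrl.grab_frame('top')
im2,d=ctrl.grab_frame('scene')
save('t4',np.hstack([cv2.resize(im[150:230,210:300],None,fx=4,fy=4,interpolation=cv2.INTER_CUBIC),cv2.resize(im2[160:240,225:325],None,fx=4,fy=4,interpolation=cv2.INTER_CUBIC)]))
E
```

```text
t 12.02 tcp [534.6  58.5 202.5] z [-0.182 -0.005 -0.983] y [ 0.022  1.    -0.009] q [ 0.47  0.81 -1.12  1.64  0.64  1.33  0.76] F [-0.   0.2 -2.3] w 26.0 g 60.0
```

View pics/t4.png

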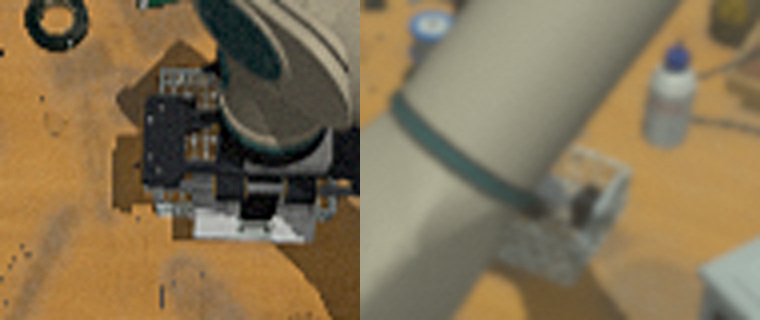

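Request:
step_arm:
  steps:
    - [0, 1, 0, 1, 0, 5, 0]
    - [0, 2, 0, 2, 0, 15, 0]
    - [0, 3, 0, 2, 0, 27, 0]
    - [0, 3, 0, 2, 0, 40, 0]
    - [0, 3, 0, 2, 0, 55, 0]
    - [0, 3, 0, 2, 0, 70, 0]
    - [0, 3, 0, 2, 0, 85, 0]
    - [0, 3, 0, 2, 0, 95, 0]
    - [0, 3, 0, 2, 0, 100, 0]
    - [0, 3, 0, 2, 0, 100, 0]

```text
clock: 12.95
position: [0.5364, 0.0588, 0.3034]
orientation: [0.011, 0.993, -0.004, -0.116]
ft_force: [0.2, -0.5, -2.4]
width: 0.0255
grip_force: 60.0
```

```bash
python3 - <<'E'
from kin2 import *; from h import *
st();p=np.load('p.npy')
q0=ctrl.sense()['joint_positions']
for gs in [[(520,90,300,40),(500,180,290,20),(480,300,200,10),(469,353,120,0),(469,353,47,0)],[(520,90,300,40),(500,180,290,20),(500,240,280,10),(520,320,150,0),(520,330,47,0)]]:
    q=q0
    for g in gs:
        q,e,a=ik(q,tgt(*g),p);print(g,round(e,1),round(a,1),np.round(q,2))
delta(*gs[0])
E
```

```text
t 12.95 tcp [536.4  58.8 303.4] z [-0.23  -0.005 -0.973] y [ 0.022  1.    -0.01 ] q [ 0.45  0.74 -1.15  1.45  0.53  1.56  0.84] F [ 0.2 -0.5 -2.4] w 25.5 g 60.0
(520, 90, 300, 40) 0.0 0.0 [ 0.52  0.6  -1.21  1.7   0.58  1.27  0.72]
(500, 180, 290, 20) 0.0 0.0 [ 0.35  0.41 -1.19  2.01  0.83  0.89  0.27]
(480, 300, 200, 10) 0.0 0.0 [-0.15  0.6  -1.05  2.15  1.37  0.99 -0.52]
(469, 353, 120, 0) 0.0 0.0 [-0.45  0.84 -0.95  2.24  1.7   1.25 -1.02]
(469, 353, 47, 0) 0.0 0.0 [-0.49  1.   -0.88  2.26  1.85  1.32 -1.16]
(520, 90, 300, 40) 0.0 0.0 [ 0.52  0.6  -1.21  1.7   0.58  1.27  0.72]
(500, 180, 290, 20) 0.0 0.0 [ 0.35  0.41 -1.19  2.01  0.83  0.89  0.27]
(500, 240, 280, 10) 0.0 0.0 [ 0.09  0.41 -1.1   2.1   1.13  0.87 -0.16]
(520, 320, 150, 0) 0.0 0.0 [-0.28  0.78 -0.97  2.21  1.71  1.17 -0.86]
(520, 330, 47, 0) 0.0 0.0 [-0.36  1.   -0.89  2.23  1.91  1.28 -1.05]Traceback (most recent call last):
  File "<stdin>", line 8, in <module>
  File "kin2.py", line 19, in delta
    T=tgt(*g);print(g,'rot',np.round(np.degrees((R.from_matrix(T[1])*M.inv()).as_rotvec()),1),'shift',np.round((T[0]-s['position'])*1000,0))
TypeError: kin2.tgt() argument after * must be an iterable, not int
```

Request:
step_arm:
  steps:
    - [0, -3, 0, -4, 8, 0, 0]
    - [0, -8, 0, -10, 20, -1, 0]
    - [0, -13, 0, -16, 35, -3, 0]
    - [0, -18, 0, -22, 52, -6, 0]
    - [0, -23, 0, -28, 70, -9, 0]
    - [0, -28, 0, -32, 90, -12, 0]
    - [0, -33, 0, -36, 108, -13, 0]
    - [0, -33, 0, -36, 121, -13, 0]
    - [0, -33, 0, -36, 121, -13, 0]

```text
clock: 13.7
position: [0.4976, 0.1819, 0.2891]
orientation: [0.009, 0.985, -0.0, 0.17]
ft_force: [0.7, 0.4, -2.3]
width: 0.0253
grip_force: 60.0
```

```bash
python3 - <<'E'
from kin2 import *; from h import *
st()
im,d=ctrl.grab_frame('top')
save('t5',cv2.resize(im[145:235,180:310],None,fx=5,fy=5,interpolation=cv2.INTER_CUBIC))
delta((480,300,200,10),(469,353,120,0),(469,353,48,0))
E
```

```text
t 13.7 tcp [497.6 181.9 289.1] z [ 0.335 -0.003 -0.942] y [0.017 1.    0.003] q [ 0.32  0.37 -1.11  2.02  0.79  0.84  0.32] F [ 0.7  0.4 -2.3] w 25.3 g 60.0
(480, 300, 200, 10) rot [-0.4 -9.9 -0.1] shift [-19. 120. -89.]
(469, 353, 120, 0) rot [ -0.6 -19.9  -0.1] shift [ -30.  173. -169.]
(469, 353, 48, 0) rot [ -0.6 -19.9  -0.1] shift [ -30.  173. -241.]
```

View pics/t5.png

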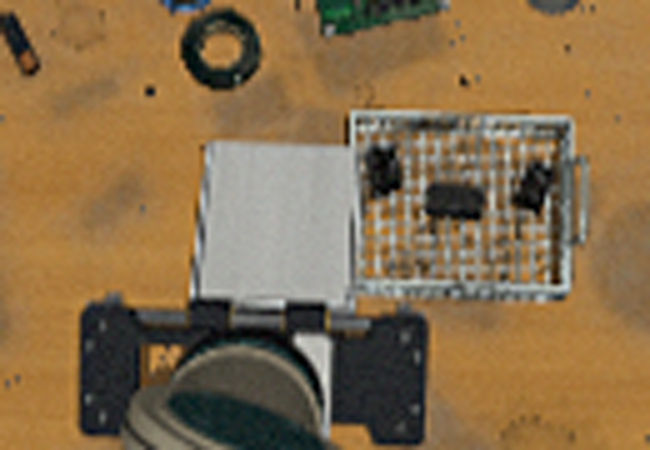

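Request:
step_arm:
  steps:
    - [0, -2, 0, -4, 25, -12, 0]
    - [-0.2, -5, 0, -10, 55, -35, 0]
    - [-0.4, -8, 0, -16, 90, -62, 0]
    - [-0.4, -11, 0, -20, 122, -92, 0]
    - [-0.6, -14, 0, -24, 148, -122, 0]
    - [-0.6, -17, 0, -28, 165, -148, 0]
    - [-0.6, -20, 0, -30, 173, -165, 0]
    - [-0.6, -20, 0, -30, 173, -180, 0]
    - [-0.6, -20, 0, -30, 173, -190, 0]
    - [-0.6, -20, 0, -30, 173, -195, 0]

```text
clock: 14.58
position: [0.4672, 0.354, 0.0871]
orientation: [0.009, 0.943, -0.005, 0.334]
ft_force: [-0.5, -0.2, -1.9]
width: 0.0255
grip_force: 60.0
```

```bash
python3 - <<'E'
from kin2 import *; from h import *
st();delta((469,353,47,0))
E
```

```text
t 14.58 tcp [467.2 354.   87.1] z [ 0.629 -0.015 -0.777] y [ 0.02   1.    -0.003] q [-0.59  0.83 -0.72  2.26  1.77  1.11 -1.13] F [-0.5 -0.2 -1.9] w 25.5 g 60.0
(469, 353, 47, 0) rot [ 0.1 -0.4 -0.1] shift [  2.  -1. -40.]
```

Request:
step_arm:
  steps:
    - [0, -0.4, 0, 1, 0, -10, 0]
    - [0, -0.4, 0, 2, 0, -20, 0]
    - [0, -0.4, 0, 2, 0, -28, 0]
    - [0, -0.4, 0, 2, 0, -34, 0]
    - [0, -0.4, 0, 2, 0, -36, 0]
    - [0, -0.4, 0, 2, 0, -36, 0]

```text
clock: 15.08
position: [0.4726, 0.3519, 0.0583]
orientation: [0.012, 0.94, -0.004, 0.342]
ft_force: [-0.1, -0.1, -1.8]
width: 0.0257
grip_force: 60.0
```

```bash
python3 - <<'E'
from kin2 import *; from h import *
st();delta((469,353,47,0))
E
```

```text
t 15.08 tcp [472.6 351.9  58.3] z [ 0.642 -0.015 -0.766] y [0.024 1.    0.001] q [-0.6   0.9  -0.69  2.27  1.85  1.15 -1.22] F [-0.1 -0.1 -1.8] w 25.7 g 60.0
(469, 353, 47, 0) rot [-0.1  0.6  0.1] shift [ -4.   1. -11.]
```

Request:
step_arm:
  steps:
    - [0, 0.6, 0, 0, 0, -4, 0]
    - [0, 0.6, 0, 0, 0, -7, 0]
    - [0, 0.6, 0, 0, 0, -9, 0]
    - [0, 0.6, 0, 0, 0, -10, 0]
    - [0, 0.6, 0, 0, 0, -11, 0]
    - [0, 0.6, 0, 0, 0, -11.5, 0]
    - [0, 0.6, 0, 0, 0, -11.5, 0]

```text
clock: 15.67
position: [0.4724, 0.3525, 0.0474]
orientation: [0.011, 0.941, -0.003, 0.338]
ft_force: [-1.6, 0.0, 2.3]
width: 0.0256
grip_force: 60.0
```

```bash
python3 - <<'E'
from kin2 import *; from h import *
st();delta((469,353,47,0))
E
```

```text
t 15.67 tcp [472.4 352.5  47.4] z [ 0.636 -0.014 -0.772] y [0.023 1.    0.001] q [-0.6   0.92 -0.69  2.26  1.86  1.15 -1.23] F [-1.6  0.   2.3] w 25.6 g 60.0
(469, 353, 47, 0) rot [-0.1  0.1  0. ] shift [-3.  0. -0.]
```

Request:
step_arm:
  steps:
    - [0, 0, 0, 0, 0, -0.5, 1]
    - [0, 0, 0, 0, 0, -0.5, 1]
    - [0, 0, 0, 0, 0, -0.5, 1]
    - [0, 0, 0, 0, 0, -0.5, 1]
    - [0, 0, 0, 0, 0, -0.5, 1]
    - [0, 0, 0, 0, 0, -0.5, 1]
    - [0, 0, 0, 0, 0, -0.5, 1]
    - [0, 0, 0, 0, 0, -0.5, 1]

```text
clock: 16.33
position: [0.4721, 0.3524, 0.0463]
orientation: [0.011, 0.941, -0.003, 0.337]
ft_force: [0.2, 0.0, -0.0]
width: 0.0758
grip_force: 0.0
```

```bash
python3 - <<'E'
from kin2 import *; from h import *
s,M=st();p=np.load('p.npy')
q=s['joint_positions']
# cleaner pose from handle: lid rect centre (537,-304), handle (488.5,-275.5), yaw -30
yaw=np.radians(-30); u=np.array([np.cos(yaw),np.sin(yaw),0]);l=np.array([-u[1],u[0],0])
H=np.array([.4885,-.2755,.178]);hinge=H+.146*u;hinge[2]=.137;print('hinge',hinge)
def lidpose(phi,a0,back=.019,rel=0):
    phi_=np.radians(phi);x,z=-.146,.041
    h=hinge+u*(x*np.cos(phi_)+z*np.sin(phi_))+np.array([0,0,-x*np.sin(phi_)+z*np.cos(phi_)])
    a=np.radians(a0-phi);tz=u*np.sin(a)-np.array([0,0,np.cos(a)])
    ty=l; 
    ty=-np.cross(tz,l) # closing dir in-plane
    best=None
    return h+tz*back,tz,ty
for sgn in (1,-1):
  for a0 in (30,45,60):
    q=s['joint_positions'];out=[]
    for phi in [(-1),0,15,30,45,60]:
        h,tz,ty=lidpose(max(phi,0),a0,.019 if phi>=0 else -.08);ty=ty*sgn
        M=np.column_stack([np.cross(ty,tz),ty,tz])
        q,e,a=ik(q,(h,M),p,w=.003);out.append((phi,round(e),round(a),np.round(q,2)))
    print(sgn,a0);[print('  ',*o) for o in out]
E
```

```text
t 16.33 tcp [472.1 352.4  46.3] z [ 0.634 -0.014 -0.773] y [0.023 1.    0.001] q [-0.6   0.92 -0.69  2.26  1.87  1.15 -1.23] F [ 0.2  0.  -0. ] w 75.8 g 0.0
hinge [ 0.61493971 -0.3485      0.137     ]
1 30
   -1 0 0 [ 1.35  0.42 -1.25  2.3   1.35  0.55  1.7 ]
   0 0 0 [ 1.18  0.69 -1.16  2.29  1.72  0.74  1.4 ]
   15 0 0 [ 1.22  0.73 -1.25  1.97  1.07  0.92  2.08]
   30 0 0 [ 1.12  0.83 -1.25  1.61  0.81  1.31  2.36]
   45 0 0 [ 0.96  0.96 -1.19  1.2   0.72  1.71  2.53]
   60 3 1 [ 0.61  0.99 -0.41  0.72  0.24  1.98  2.94]
1 45
   -1 22 5 [ 1.3   0.43 -1.25  2.47  1.92  0.63  1.09]
   0 9 2 [ 1.17  0.83 -1.25  2.47  2.14  1.06  1.02]
   15 0 0 [ 1.25  0.67 -1.25  2.21  1.55  0.76  1.58]
   30 0 0 [ 1.21  0.71 -1.25  1.86  0.98  0.98  2.18]
   45 0 0 [ 1.08  0.84 -1.23  1.48  0.8   1.39  2.43]
   60 0 0 [ 0.9   0.99 -1.16  1.02  0.74  1.8   2.6 ]
1 60
   -1 69 16 [ 1.25  0.48 -1.25  2.47  2.01  0.76  1.  ]
   0 49 9 [ 1.13  0.92 -1.25  2.47  2.3   1.24  0.97]
   15 0 0 [ 1.2   0.74 -1.25  2.45  2.13  0.98  1.02]
   30 0 0 [ 1.26  0.64 -1.25  2.11  1.41  0.74  1.76]
   45 0 0 [ 1.18  0
[... 379 characters left out ...]
5  0.99  0.13  0.69 -0.11  1.98  0.  ]
-1 45
   -1 22 5 [ 1.3   0.43 -1.25  2.47  1.92  0.63 -2.05]
   0 9 2 [ 1.17  0.83 -1.25  2.47  2.14  1.06 -2.13]
   15 0 0 [ 1.25  0.67 -1.25  2.21  1.55  0.76 -1.56]
   30 0 0 [ 1.21  0.71 -1.25  1.86  0.98  0.98 -0.96]
   45 0 0 [ 1.08  0.84 -1.23  1.48  0.8   1.39 -0.71]
   60 0 0 [ 0.9   0.99 -1.16  1.02  0.74  1.8  -0.54]
-1 60
   -1 69 16 [ 1.25  0.48 -1.25  2.47  2.01  0.76 -2.14]
   0 49 9 [ 1.13  0.92 -1.25  2.47  2.3   1.24 -2.18]
   15 0 0 [ 1.2   0.74 -1.25  2.45  2.13  0.98 -2.13]
   30 0 0 [ 1.26  0.64 -1.25  2.11  1.41  0.74 -1.38]
   45 0 0 [ 1.18  0.72 -1.25  1.75  0.94  1.05 -0.88]
   60 0 0 [ 1.03  0.87 -1.21  1.34  0.8   1.46 -0.65]
```

```bash
cat >> kin2.py <<'E'
def tool(x,y,z,a,az):  # tool z tilted a deg outward along az (deg), tool y = +in-plane (points outward when a=0)
    A=np.radians(az);u=np.array([np.cos(A),np.sin(A),0]);l=np.array([-u[1],u[0],0]);a=np.radians(a)
    tz=u*np.sin(a)-np.array([0,0,np.cos(a)]);ty=np.cross(tz,l)
    return np.array([x,y,z])/1000,np.column_stack([np.cross(ty,tz),ty,tz])
def deltaT(*Ts):
    from h import ctrl
    s=ctrl.sense();M=R.from_quat(s['orientation'])
    for T in Ts: print('rot',np.round(np.degrees((R.from_matrix(T[1])*M.inv()).as_rotvec()),1),'shift',np.round((T[0]-s['position'])*1000,1))
def chk(q,Ts,w=.01):
    p=np.load('p.npy')
    for T in Ts:
        q,e,a=ik(q,T,p,w);print(round(e,1),round(a,1),np.round(q,2))
E
python3 - <<'E'
from kin2 import *; from h import *
s=ctrl.sense();q=s['joint_positions']
Ts=[tgt(472,352,180,15),tgt(472,352,250,39),tool(470,250,320,0,45),tool(470,100,320,0,10),tool(440,-100,320,5,-15),tool(420,-235,300,15,-30),tool(420,-235,260,35,-30),tool(437,-246,240,35,-30),tool(498,-281,162,35,-30)]
chk(q,Ts);deltaT(*Ts)
E
```

```text
0.0 0.0 [-0.21  0.7  -1.08  2.03  1.28  1.05 -0.45]
0.0 0.0 [-0.02  0.78 -1.25  1.62  0.77  1.31  0.16]
0.0 0.0 [ 0.18  0.55 -1.15  1.66  0.52  1.28 -0.29]
0.0 0.0 [ 0.46  0.4  -1.03  1.79  0.37  1.16 -0.51]
0.0 0.0 [ 0.88  0.24 -0.89  1.94  0.25  0.98 -0.39]
0.0 0.0 [ 1.08  0.19 -0.76  2.06  0.28  0.7  -0.38]
0.0 0.0 [ 1.4   0.27 -1.24  2.45  1.63  0.41 -1.77]
0.0 0.0 [ 1.32  0.38 -1.22  2.44  1.73  0.52 -1.86]
0.0 0.0 [ 1.15  0.69 -1.11  2.37  1.96  0.77 -1.99]
rot [ 0.3 15.   0. ] shift [-1.000e-01 -4.000e-01  1.337e+02]
rot [ 0.8 39.   0. ] shift [-1.000e-01 -4.000e-01  2.037e+02]
rot [ 15.8  37.1 -41.9] shift [  -2.1 -102.4  273.7]
rot [ 27.7  32.3 -75.3] shift [  -2.1 -252.4  273.7]
rot [ 39.1  22.6 -97.3] shift [ -32.1 -452.4  273.7]
rot [  48.4    7.8 -107.5] shift [ -52.1 -587.4  253.7]
rot [ 56.9 -12.1 -98. ] shift [ -52.1 -587.4  213.7]
rot [ 56.9 -12.1 -98. ] shift [ -35.1 -598.4  193.7]
rot [ 56.9 -12.1 -98. ] shift [  25.9 -633.4  115.7]
```

Request:
step_arm:
  steps:
    - [0, 0, 0, 0, 0, 12, 1]
    - [0, 0, 0, 0, 0, 35, 1]
    - [0, 2, 0, 0, 0, 65, 1]
    - [0, 6, 0, 0, 0, 100, 1]
    - [0, 12, 0, 0, 0, 134, 1]
    - [0, 18, 0, 0, 0, 165, 1]
    - [0, 24, 0, 0, 0, 190, 1]
    - [0, 30, 0, 0, 0, 204, 1]
    - [0.5, 36, 0, 0, 0, 204, 1]
    - [0.8, 39, 0, 0, 0, 204, 1]

```text
clock: 17.17
position: [0.4711, 0.3561, 0.2564]
orientation: [0.01, 0.999, -0.001, 0.048]
ft_force: [0.7, 1.5, -0.2]
width: 0.0941
grip_force: 0.0
```

```bash
python3 - <<'E'
from kin2 import *; from h import *
s,M=st();q=s['joint_positions']
Ts=[tool(470,250,320,0,45),tool(470,100,320,0,10),tool(440,-100,320,5,-15),tool(420,-225,300,15,-30)]
chk(q,Ts);deltaT(*Ts)
E
```

```text
t 17.17 tcp [471.1 356.1 256.4] z [ 0.096 -0.003 -0.995] y [ 0.021  1.    -0.001] q [-0.12  0.63 -1.03  1.68  0.68  1.14  0.21] F [ 0.7  1.5 -0.2] w 94.1 g 0.0
0.0 0.0 [ 0.06  0.47 -0.92  1.66  0.39  1.21 -0.16]
0.0 0.0 [ 0.3   0.33 -0.76  1.8   0.25  1.11 -0.38]
0.0 0.0 [ 0.64  0.19 -0.58  1.94  0.15  0.95 -0.27]
0.0 0.0 [ 0.8   0.15 -0.45  2.08  0.17  0.67 -0.28]
rot [  2.3   5.2 -43.8] shift [  -1.1 -106.1   63.6]
rot [  3.9   4.5 -78.7] shift [  -1.1 -256.1   63.6]
rot [   8.6   -0.8 -103.4] shift [ -31.1 -456.1   63.6]
rot [  14.6  -12.5 -117.2] shift [ -51.1 -581.1   43.6]
```

Request:
step_arm:
  steps:
    - [0, 2, -6, 0, -20, 25, 1]
    - [1, 4, -12, 0, -45, 50, 1]
    - [1, 5, -19, 0, -75, 64, 1]
    - [1, 5, -26, 0, -105, 64, 1]
    - [2, 5, -33, 0, -135, 64, 1]
    - [2, 5, -40, 0, -165, 64, 1]
    - [3, 5, -47, 0, -195, 64, 1]
    - [3, 5, -54, 0, -222, 64, 1]
    - [3, 5, -61, -1, -245, 64, 1]
    - [4, 4.5, -68, -1, -265, 64, 1]

```text
clock: 18.0
position: [0.4709, 0.0855, 0.3141]
orientation: [0.573, 0.819, 0.001, -0.001]
ft_force: [0.9, 0.4, 0.2]
width: 0.0937
grip_force: 0.0
```

```bash
python3 - <<'E'
from kin2 import *; from h import *
s,M=st();q=s['joint_positions']
Ts=[tool(440,-100,320,5,-15),tool(415,-233,290,15,-30),tool(415,-233,275,25,-30)]
chk(q,Ts);deltaT(*Ts)
E
```

```text
t 18.0 tcp [470.9  85.5 314.1] z [ 0.     0.002 -1.   ] y [0.939 0.343 0.001] q [ 0.39  0.35 -0.85  1.8   0.29  1.12 -0.21] F [0.9 0.4 0.2] w 93.7 g 0.0
0.0 0.0 [ 0.69  0.2  -0.65  1.94  0.17  0.96 -0.3 ]
0.0 0.0 [ 0.88  0.17 -0.51  2.1   0.2   0.65 -0.29]
0.0 0.0 [ 0.83  0.12 -0.45  2.28  0.34  0.34 -0.44]
rot [  0.1  -5.  -35. ] shift [ -30.9 -185.5    5.9]
rot [ -1.5 -15.4 -49.8] shift [ -55.9 -318.5  -24.1]
rot [ -2.4 -25.6 -49.3] shift [ -55.9 -318.5  -39.1]
```

Request:
step_arm:
  steps:
    - [0, -0.5, -6, -4, -28, 2, 1]
    - [0, -1, -12, -9, -62, 4, 1]
    - [0, -2, -18, -15, -98, 5, 1]
    - [0, -3, -24, -21, -135, 6, 1]
    - [0, -5, -30, -27, -170, 6, 1]
    - [0, -7, -36, -34, -205, 3, 1]
    - [0, -9, -42, -41, -240, -5, 1]
    - [-1, -12, -47, -48, -275, -15, 1]
    - [-1.5, -15.4, -49.8, -56, -305, -24, 1]
    - [-1.5, -15.4, -49.8, -56, -318, -24, 1]

```text
clock: 18.83
position: [0.4089, -0.2324, 0.2875]
orientation: [0.859, 0.496, 0.062, 0.113]
ft_force: [-0.7, 0.5, 0.5]
width: 0.0942
grip_force: 0.0
```

```bash
python3 - <<'E'
from kin2 import *; from h import *
s,M=st();q=s['joint_positions']
im,d=ctrl.grab_frame('wrist');P=cloud('wrist',d)
for r in ctrl.mark_of('wrist','lid_handle')[:2]:
    u,v=np.clip(np.round(r['uv']).astype(int),0,[511,383]);print('handle',round(r['confidence'],2),u,v,np.round(P[v,u],3))
m=(P[...,2]>.168)&(P[...,2]<.2)&(np.abs(P[...,0]-.49)<.09)&(np.abs(P[...,1]+.275)<.09)&(d>0)
Q=P[m];print(len(Q),Q.mean(0),np.percentile(Q,[2,98],axis=0))
c=Q[:,:2]-Q[:,:2].mean(0);v=np.linalg.svd(c,full_matrices=False)[2][0];print('dir',np.degrees(np.arctan2(v[1],v[0])),'ends mid',Q[:,:2].mean(0)+v*((c@v).max()+(c@v).min())/2,np.ptp(c@v),np.ptp(c@[-v[1],v[0]]))
vv,uu=np.where(m);print(uu.min(),uu.max(),vv.min(),vv.max())
Ts=[tool(425,-239,266,35,-30),tool(498,-281,162,35,-30)]
chk(q,Ts)
E
```

```text
t 18.83 tcp [ 408.9 -232.4  287.5] z [ 0.219 -0.132 -0.967] y [ 0.838 -0.482  0.255] q [ 0.9   0.16 -0.54  2.1   0.2   0.66 -0.29] F [-0.7  0.5  0.5] w 94.2 g 0.0
handle 0.63 318 182 [ 0.488 -0.277  0.187]
1215 [ 0.49023311 -0.27375981  0.18373647] [[ 0.46327056 -0.31938906  0.17177128]
 [ 0.51446133 -0.23232361  0.18714437]]
dir -119.77189685067187 ends mid [ 0.48838705 -0.2769869 ] 0.10658294661095297 0.011411823009347016
306 325 123 229
0.0 0.0 [ 1.13  0.17 -0.86  2.43  1.61  0.24 -1.74]
0.0 0.0 [ 1.05  0.61 -0.94  2.38  2.04  0.64 -2.09]
```

```bash
python3 - <<'E'
from kin2 import *; from h import *
s,M=st();q=s['joint_positions']
Ts=[tool(432,-243,290,30,-29.8),tool(463,-260.7,230.5,30,-29.8),tool(495.5,-279.5,165.5,30,-29.8)]
chk(q,Ts);deltaT(*Ts)
E
```

```text
t 18.93 tcp [ 413.4 -232.4  289.7] z [ 0.223 -0.131 -0.966] y [ 0.838 -0.48   0.259] q [ 0.9   0.16 -0.54  2.09  0.2   0.66 -0.29] F [0.  0.9 0.3] w 93.8 g 0.0
0.0 0.0 [ 0.81  0.1  -0.43  2.3   0.44  0.25 -0.53]
0.0 0.0 [ 0.85  0.28 -0.54  2.31  1.31  0.23 -1.4 ]
0.0 0.0 [ 0.94  0.51 -0.73  2.3   1.82  0.42 -1.88]
rot [ -7.3 -13.1   0.1] shift [ 18.6 -10.6   0.3]
rot [ -7.3 -13.1   0.1] shift [ 49.6 -28.3 -59.2]
rot [ -7.3 -13.1   0.1] shift [  82.1  -47.1 -124.2]
```

Request:
step_arm:
  steps:
    - [-1.5, -3, 0, 5, -3, 0, 0.4]
    - [-3, -5.5, 0, 9, -5, 0, 0.4]
    - [-4.5, -8, 0, 14, -8, 0, 0.4]
    - [-6, -11, 0, 18, -10, 0, 0.4]
    - [-7.3, -13.1, 0, 19, -11, 0, 0.4]
    - [-7.3, -13.1, 0, 27, -15, -15, 0.4]
    - [-7.3, -13.1, 0, 34, -19, -30, 0.4]
    - [-7.3, -13.1, 0, 42, -24, -45, 0.4]
    - [-7.3, -13.1, 0, 50, -28, -59, 0.4]
    - [-7.3, -13.1, 0, 50, -28, -59, 0.4]

```text
clock: 19.77
position: [0.4668, -0.2576, 0.2315]
orientation: [0.834, 0.486, 0.132, 0.225]
ft_force: [0.9, -0.4, -0.5]
width: 0.0379
grip_force: 0.0
```

```bash
python3 - <<'E'
from kin2 import *; from h import *
s,M=st();q=s['joint_positions']
Ts=[tool(495.5,-279.5,165.5,30,-29.8)]
chk(q,Ts);deltaT(*Ts)
E
```

```text
t 19.77 tcp [ 466.8 -257.6  231.5] z [ 0.438 -0.247 -0.864] y [ 0.752 -0.427  0.503] q [ 0.9   0.29 -0.6   2.31  1.34  0.24 -1.42] F [ 0.9 -0.4 -0.5] w 37.9 g 0.0
0.0 0.0 [ 0.96  0.52 -0.76  2.3   1.81  0.44 -1.87]
rot [ 0.   0.2 -0.3] shift [ 28.7 -21.9 -66. ]
```

Request:
step_arm:
  steps:
    - [0, 0, 0, 5, -5, -11, 0.4]
    - [0, 0, 0, 11, -9, -24, 0.4]
    - [0, 0, 0, 17, -13, -38, 0.4]
    - [0, 0, 0, 22, -17, -50, 0.4]
    - [0, 0, 0, 26, -20, -60, 0.4]
    - [0, 0, 0, 28, -22, -65, 0.4]
    - [0, 0, 0, 28.5, -22, -66, 0.4]
    - [0, 0, 0, 28.5, -22, -66, 0.4]

```text
clock: 20.43
position: [0.4942, -0.2798, 0.1653]
orientation: [0.835, 0.486, 0.131, 0.224]
ft_force: [-0.4, 0.3, 0.4]
width: 0.0373
grip_force: 0.0
```

```bash
python3 - <<'E'
from kin2 import *; from h import *
s,M=st()
im,d=ctrl.grab_frame('wrist');save('w6',im)
deltaT(tool(495.5,-279.5,165.5,30,-29.8))
E
```

```text
t 20.43 tcp [ 494.2 -279.8  165.3] z [ 0.436 -0.247 -0.865] y [ 0.752 -0.428  0.501] q [ 0.9   0.49 -0.64  2.31  1.91  0.36 -1.95] F [-0.4  0.3  0.4] w 37.3 g 0.0
rot [ 0.   0.1 -0.2] shift [ 1.4  0.5 -0.2]
```

View pics/w6.png

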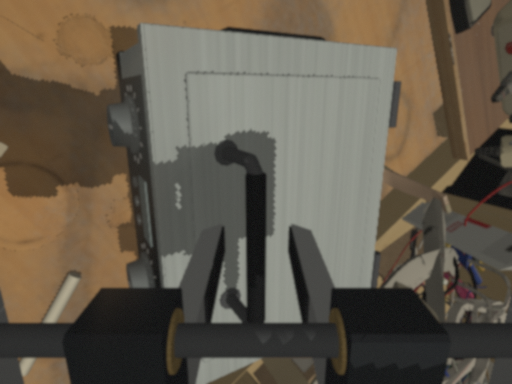

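Request:
step_arm:
  steps:
    - [0, 0, 0, 0, 0, 0, 0]
    - [0, 0, 0, 0, 0, 0, 0]
    - [0, 0, 0, 0, 0, 0, 0]
    - [0, 0, 0, 0, 0, 0, 0]
    - [0, 0, 0, 0, 0, 0, 0]
    - [0, 0, 0, 0, 0, 0, 0]
  force: 30

```text
clock: 20.98
position: [0.4934, -0.2805, 0.1655]
orientation: [0.835, 0.486, 0.131, 0.224]
ft_force: [-2.6, 1.6, 3.8]
width: 0.0101
grip_force: 30.0
```

```bash
cat > lid.py <<'E'
from kin2 import *; from h import *
def plan(H,phi0,phis,k=1.0,az=-29.8):
    # from current measured pose (lid at phi0): rigid rotation about hinge (k<1: less tool turn)
    s,M=st();A=np.radians(az);u=np.array([np.cos(A),np.sin(A),0]);l=np.array([-u[1],u[0],0]);z=np.array([0,0,1.])
    hin=np.array(H)/1000
    g=s['position']-M[:,2]*.015;Ts=[]
    for f in phis:
        D=R.from_rotvec(l*np.radians(f-phi0));Dk=R.from_rotvec(l*np.radians((f-phi0)*k)).as_matrix()
        g2=hin+D.apply(g-hin);Ts.append((g2+Dk@M[:,2]*.015,Dk@M));print(f,'rot',np.round(l*(f-phi0)*k,1),'shift',np.round((Ts[-1][0]-s['position'])*1000,1))
    chk(s['joint_positions'],Ts)
E
python3 - <<'E'
from lid import *
u=np.array([np.cos(np.radians(-29.8)),np.sin(np.radians(-29.8)),0])
s=ctrl.sense();M=R.from_quat(s['orientation']).as_matrix();g=s['position']-M[:,2]*.015
print('grasp pt',g*1000)
h=g+.146*u;h[2]=.137;print('hinge',h*1000)
plan(h*1000,0,[2,5,8,12,16,20,25,30,35,40,45,50,55,60])
E
```

```text
grasp pt [ 486.83016546 -276.74058453  178.43688981]
hinge [ 613.52392166 -349.29878284  137.        ]
t 20.98 tcp [ 493.4 -280.5  165.5] z [ 0.436 -0.248 -0.865] y [ 0.752 -0.428  0.501] q [ 0.9   0.49 -0.64  2.31  1.91  0.36 -1.95] F [-2.6  1.6  3.8] w 10.1 g 30.0
2 rot [1.  1.7 0. ] shift [ 0.9 -0.5  4.8]
5 rot [2.5 4.3 0. ] shift [ 2.6 -1.5 12. ]
8 rot [4.  6.9 0. ] shift [ 4.6 -2.6 19. ]
12 rot [ 6.  10.4  0. ] shift [ 7.8 -4.4 28.2]
16 rot [ 8.  13.9  0. ] shift [11.5 -6.6 37.1]
20 rot [ 9.9 17.4  0. ] shift [15.7 -9.  45.6]
25 rot [12.4 21.7  0. ] shift [ 21.7 -12.4  55.9]
30 rot [14.9 26.   0. ] shift [ 28.4 -16.3  65.4]
35 rot [17.4 30.4  0. ] shift [ 35.9 -20.6  74.3]
40 rot [19.9 34.7  0. ] shift [ 44.  -25.2  82.4]
45 rot [22.4 39.   0. ] shift [ 52.7 -30.2  89.6]
50 rot [24.8 43.4  0. ] shift [ 61.8 -35.4  95.9]
55 rot [27.3 47.7  0. ] shift [ 71.5 -40.9 101.3]
60 rot [29.8 52.1  0. ] shift [ 81.5 -46.7 105.7]
0.0 0.0 [ 0.86  0.47 -0.59  2.26  1.65  0.31 -1.71]
0.0 0.0 [ 0.95  0.48 -0.71  2.2   1.31  0.39 -1.35]
0.0 0.0 [ 1.03  0.51 -0.83  2.13  1.11  0.49 -1.14]
0.0 0.0 [ 1.09  0.55 -0.92  2.04  0.94  0.63 -0.96]
0.0 0.0 [ 1.11  0.59 -0.98  1.95  0.84  0.76 -0.85]
0.0 0.0 [ 1.1   0.62 -1.01  1.86  0.76  0.88 -0.77]
0.0 0.0 [ 1.08  0.67 -1.02  1.73  0.69  1.04 -0.69]
0.0 0.0 [ 1.05  0.71 -1.01  1.61  0.64  1.18 -0.63]
0.0 0.0 [ 1.    0.76 -1.    1.48  0.6   1.33 -0.58]
0.0 0.0 [ 0.96  0.81 -0.98  1.34  0.58  1.48 -0.53]
0.0 0.0 [ 0.9   0.87 -0.96  1.2   0.56  1.63 -0.49]
0.0 0.0 [ 0.84  0.93 -0.93  1.04  0.55  1.78 -0.45]
0.0 0.0 [ 0.78  1.   -0.9   0.86  0.55  1.93 -0.4 ]
1.3 0.3 [ 0.45  0.99  0.12  0.69 -0.1   1.98  0.01]
```

```bash
python3 - <<'E'
from lid import *
plan((613.5,-349.3,137),0,[1,3,5,7.5,10,13,16,19,22,25,40,50,60],k=.85)
E
```

```text
t 20.98 tcp [ 493.4 -280.5  165.5] z [ 0.436 -0.248 -0.865] y [ 0.752 -0.428  0.501] q [ 0.9   0.49 -0.64  2.31  1.91  0.36 -1.95] F [-2.6  1.6  3.8] w 10.1 g 30.0
1 rot [0.4 0.7 0. ] shift [ 0.5 -0.3  2.4]
3 rot [1.3 2.2 0. ] shift [ 1.5 -0.9  7.3]
5 rot [2.1 3.7 0. ] shift [ 2.8 -1.6 12. ]
7.5 rot [3.2 5.5 0. ] shift [ 4.5 -2.6 17.9]
10 rot [4.2 7.4 0. ] shift [ 6.4 -3.7 23.8]
13 rot [5.5 9.6 0. ] shift [ 9.1 -5.2 30.6]
16 rot [ 6.8 11.8  0. ] shift [12.  -6.9 37.2]
19 rot [ 8. 14.  0.] shift [15.2 -8.7 43.7]
22 rot [ 9.3 16.2  0. ] shift [ 18.7 -10.7  49.9]
25 rot [10.6 18.4  0. ] shift [ 22.5 -12.9  56. ]
40 rot [16.9 29.5  0. ] shift [ 45.3 -26.   82.2]
50 rot [21.1 36.9  0. ] shift [ 63.5 -36.4  95.4]
60 rot [25.3 44.3  0. ] shift [ 83.3 -47.7 104.7]
0.0 0.0 [ 0.86  0.47 -0.59  2.29  1.8   0.33 -1.86]
0.0 0.0 [ 0.85  0.46 -0.58  2.25  1.57  0.3  -1.62]
0.0 0.0 [ 0.91  0.47 -0.65  2.21  1.35  0.34 -1.39]
0.0 0.0 [ 0.98  0.48 -0.74  2.16  1.17  0.42 -1.2 ]
0.0 0.0 [ 1.03  0.5  -0.82  2.11  1.04  0.5  -1.07]
0.0 0.0 [ 1.06  0.53 -0.88  2.05  0.94  0.59 -0.96]
0.0 0.0 [ 1.08  0.55 -0.93  1.99  0.86  0.68 -0.88]
0.0 0.0 [ 1.09  0.58 -0.96  1.93  0.8   0.76 -0.81]
0.0 0.0 [ 1.09  0.6  -0.98  1.86  0.75  0.85 -0.75]
0.0 0.0 [ 1.09  0.62 -0.99  1.8   0.71  0.93 -0.71]
0.0 0.0 [ 0.99  0.75 -0.97  1.45  0.59  1.33 -0.55]
0.0 0.0 [ 0.9   0.85 -0.94  1.19  0.56  1.59 -0.48]
0.0 0.0 [ 0.79  0.97 -0.89  0.88  0.55  1.87 -0.39]
```

Request:
step_arm:
  steps:
    - [0.4, 0.7, 0, 0.5, -0.3, 2.4, 0]
    - [1.3, 2.2, 0, 1.5, -0.9, 7.3, 0]
    - [2.1, 3.7, 0, 2.8, -1.6, 12, 0]
    - [3.2, 5.5, 0, 4.5, -2.6, 17.9, 0]
    - [4.2, 7.4, 0, 6.4, -3.7, 23.8, 0]
    - [5.5, 9.6, 0, 9.1, -5.2, 30.6, 0]
    - [6.8, 11.8, 0, 12, -6.9, 37.2, 0]
    - [8, 14, 0, 15.2, -8.7, 43.7, 0]
    - [9.3, 16.2, 0, 18.7, -10.7, 49.9, 0]
    - [10.6, 18.4, 0, 22.5, -12.9, 56, 0]

```text
clock: 21.82
position: [0.5151, -0.292, 0.2208]
orientation: [0.862, 0.501, 0.039, 0.063]
ft_force: [1.9, 0.8, -6.5]
width: 0.01
grip_force: 30.0
```

```bash
python3 - <<'E'
from lid import *
s=ctrl.sense();M=R.from_quat(s['orientation']).as_matrix();g=(s['position']-M[:,2]*.015)*1000
u=np.array([np.cos(np.radians(-29.8)),np.sin(np.radians(-29.8))])
v=g-[613.5,-349.3,137];r=v[:2]@u;print('r',np.hypot(r,v[2]),'phi',np.degrees(np.arctan2(v[2],-r))-15.7,'side',v[:2]@[-u[1],u[0]])
phi=np.degrees(np.arctan2(v[2],-r))-15.7
plan((613.5,-349.3,137),phi,[28,32,36,40,44,48,52,55,58,60],k=.85)
E
```

```text
r 152.33948960431175 phi 24.644637740762658 side 0.7182891396511827
t 21.82 tcp [ 515.1 -292.   220.8] z [ 0.131 -0.069 -0.989] y [ 0.859 -0.49   0.148] q [ 1.03  0.58 -0.87  1.81  0.61  0.88 -0.62] F [ 1.9  0.8 -6.5] w 10.0 g 30.0
28 rot [1.4 2.5 0. ] shift [ 4.5 -2.6  6.5]
32 rot [3.1 5.4 0. ] shift [10.4 -5.9 13.9]
36 rot [4.8 8.4 0. ] shift [16.6 -9.5 20.8]
40 rot [ 6.5 11.3  0. ] shift [ 23.3 -13.3  27.1]
44 rot [ 8.2 14.3  0. ] shift [ 30.3 -17.4  32.9]
48 rot [ 9.9 17.2  0. ] shift [ 37.7 -21.6  38.1]
52 rot [11.6 20.2  0. ] shift [ 45.4 -26.   42.7]
55 rot [12.8 22.4  0. ] shift [ 51.3 -29.4  45.7]
58 rot [14.1 24.6  0. ] shift [ 57.3 -32.8  48.3]
60 rot [14.9 26.1  0. ] shift [ 61.4 -35.2  49.9]
0.0 0.0 [ 1.01  0.61 -0.87  1.73  0.58  0.97 -0.59]
0.0 0.0 [ 0.99  0.64 -0.87  1.64  0.55  1.08 -0.55]
0.0 0.0 [ 0.97  0.68 -0.87  1.54  0.53  1.19 -0.52]
0.0 0.0 [ 0.94  0.71 -0.86  1.45  0.51  1.3  -0.49]
0.0 0.0 [ 0.91  0.75 -0.84  1.35  0.49  1.41 -0.46]
0.0 0.0 [ 0.87  0.8  -0.83  1.24  0.48  1.52 -0.43]
0.0 0.0 [ 0.83  0.84 -0.81  1.13  0.48  1.63 -0.41]
0.0 0.0 [ 0.8   0.88 -0.8   1.04  0.47  1.71 -0.39]
0.0 0.0 [ 0.77  0.92 -0.79  0.94  0.47  1.8  -0.37]
0.0 0.0 [ 0.75  0.95 -0.78  0.87  0.48  1.85 -0.35]
```

Working well; continue to 60°.

Request:
step_arm:
  steps:
    - [1.4, 2.5, 0, 4.5, -2.6, 6.5, 0]
    - [3.1, 5.4, 0, 10.4, -5.9, 13.9, 0]
    - [4.8, 8.4, 0, 16.6, -9.5, 20.8, 0]
    - [6.5, 11.3, 0, 23.3, -13.3, 27.1, 0]
    - [8.2, 14.3, 0, 30.3, -17.4, 32.9, 0]
    - [9.9, 17.2, 0, 37.7, -21.6, 38.1, 0]
    - [11.6, 20.2, 0, 45.4, -26, 42.7, 0]
    - [12.8, 22.4, 0, 51.3, -29.4, 45.7, 0]
    - [14.1, 24.6, 0, 57.3, -32.8, 48.3, 0]
    - [14.9, 26.1, 0, 61.4, -35.2, 49.9, 0]

```text
clock: 22.65
position: [0.5771, -0.327, 0.2713]
orientation: [0.849, 0.494, -0.092, -0.163]
ft_force: [-1.9, 2.3, 1.8]
width: 0.01
grip_force: 30.0
```

Request:
step_arm:
  steps:
    - [0, 0, 0, 0, 0, 0, 0]
    - [0, 0, 0, 0, 0, 0, 0]
    - [0, 0, 0, 0, 0, 0, 0]

```text
clock: 22.9
position: [0.5775, -0.3273, 0.2712]
orientation: [0.849, 0.494, -0.091, -0.161]
ft_force: [-1.0, 3.2, 2.3]
width: 0.0104
grip_force: 30.0
```

```bash
python3 - <<'E'
from lid import *
s,M=st();g=(s['position']-M[:,2]*.015)*1000
A=np.radians(-29.8);u=np.array([np.cos(A),np.sin(A)])
v=g-[613.5,-349.3,137];r=v[:2]@u;print('r',np.hypot(r,v[2]),'phi',np.degrees(np.arctan2(v[2],-r))-15.7,'side',v[:2]@[-u[1],u[0]])
im2,d2=ctrl.grab_frame('top');im,d=ctrl.grab_frame('scene');P=cloud('scene',d)
save('fin',np.vstack([im[150:300,110:430].repeat(2,0).repeat(2,1),im2[130:270,100:420].repeat(2,0).repeat(2,1)]))
for c,PP in (('scene',P),('top',cloud('top',d2))):
    for r in ctrl.masks_of(c,'lid')[:1]:
        q=PP[r['region']];q=q[(q[:,2]>.15)&(q[:,2]<.36)];w=np.c_[q[:,:2]@u,q[:,2]]
        pl=np.polyfit(w[:,0],w[:,1],1);print(c,len(q),'lid angle',np.degrees(np.arctan(pl[0])))
E
```

```text
t 22.9 tcp [ 577.5 -327.3  271.2] z [-0.314  0.183 -0.932] y [ 0.81  -0.46  -0.364] q [ 0.75  0.95 -0.78  0.89  0.48  1.84 -0.36] F [-1.   3.2  2.3] w 10.4 g 30.0
r 152.65525530441133 phi 60.37745170469512 side 1.1140617681190048
scene 913 lid angle -57.355480335092096
top 1054 lid angle -55.80856268402444
```

View pics/fin.png

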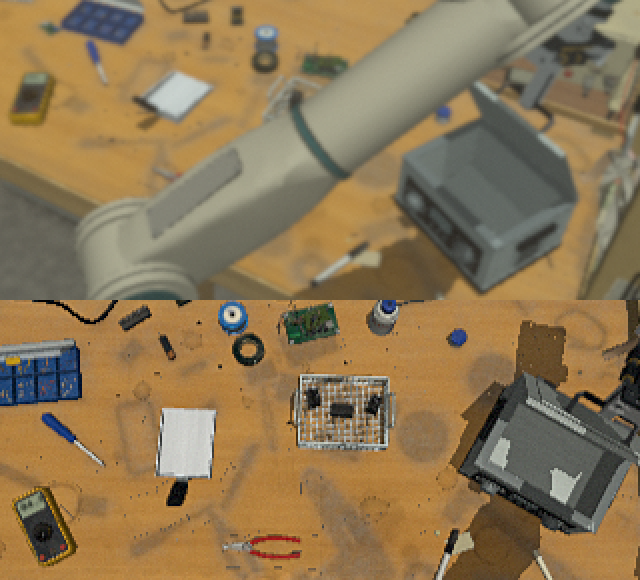

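The lid is open and held at about 60°. The scoop lies flat and empty, and all three sinks are in the basket, which has not moved. I'm handing in.

```bash
python3 -c "
from h import ctrl
print(ctrl.finish_job())"
```

```text
the job is handed in; nothing more can be done
None
```

The job is handed in: the three heat sinks are in the basket, the empty scoop is back flat on the bench, and the arm is holding the lid open at about 60° (arm pose gives 60°, camera fits 56–57°), with the basket and other bench items not visibly moved in the final pictures.

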